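Switch the assembly station on with its key

TASK

Take the key with the rectangular black bow out of the wooden key rack and push it fully home in the key switch on the sloped grey box, feeling for the angle at which the keyhole has been left. Then turn it clockwise, without forcing it, until it stops with the bow in line with the two fore-and-aft marks, and leave the key there, fully in. Leave the other two keys and everything else as they are.

Things in the scene. Friction and masses are not known exactly. Their poses are not given: they have to be found in the camera images.
- key: the key: steel blade 14 mm wide (x), 4 mm thick (y), 28 mm long, below a shoulder 20 x 8 mm, 6 mm tall; above it a flat rectangular black bow 32 mm wide (x), 8 mm thick (y), from 6 to 42 mm above the origin. Origin: centre of the shoulder's underside; z from blade to bow. Either way round fits. It stands in any one of the rack's pockets, shoulder on the rack's top. About 50 g
- lock: the fixed key switch. Origin: centre of the keyhole's mouth, flush with its brass cylinder's face; z out of the hole, x up the slope. Slot 15.6 x 5.6 mm, 30 mm deep, in a 30 mm cylinder that turns stiffly (0.1 N m) about z. Slot angle unmeasured: long axis left 1.1 to 2.1 rad anticlockwise from lock x. Clockwise it turns to a hard stop, long axis along lock x. Fully home: key origin at lock origin
- console: foot of the sloped grey box, 150 x 150 mm; origin under its centre, on the table. The box's face, 140 (x) x 170 mm, slopes by 20 degrees, low side towards -x; the keyhole is at its middle, 89 mm above the table. Panel 3 mm below the brass cylinder's face; buttons and lamp on it stand at most 2 mm above that face
- mark (a point): middle of one of the two black marks on the panel, 37 mm up the slope (lock +x) from the keyhole; the other lies as far down the slope
- rack: wooden block 62 mm (x) by 170 mm (y) by 36 mm tall with three pockets in a row along its y, 52 mm apart, the blades' width along the row; fixed; origin under its centre
- key_round: another key, left in the rack: disc bow 34 mm across (8 mm thick, top 47 mm above the shoulder), otherwise like key; origin and axes as key
- key_tee: another key, left in the rack: 8 mm stem with a 10 mm thick, 36 mm long crossbar (top 43 mm above the shoulder), otherwise like key; origin and axes as key
- cup_a: loose black plastic cup 64 mm across, 70 mm tall, standing open end up; origin under its centre
- cup_b: a second, like cup_a
- driver: screwdriver lying on the table; origin under its middle, handle towards its -x
- collar: steel ring, 48 mm across, 14 mm tall, lying flat; origin under its centre
- jar: white jar with a black cap, 52 mm across, 75 mm tall; origin under its centre
- bush: aluminium cylinder, 28 mm across, 30 mm tall, standing; origin under its centre
Mind the look-alikes: they are no part of the job. What is shaped like the key but orange or red is not meant.

How it is judged:
By the outcome, as a careful person would: the job done as asked, in the order asked, and still so for the second after the job is handed in, with the robot touching nothing.
It also fails if it takes over 67 s, if anything falls off the work surface, if the arm or the gripper's body presses on something with over 40 N, if the wrist force passes 120 N, or if a joint passes its speed limit or range.

ROBOT

A 7-joint arm with a two-finger parallel gripper is mounted at the origin on the work surface. World frame = base frame: x ahead of the robot, y to its left, z up, the work surface at z = 0. Lengths are in m, angles in rad, forces in N, time in s.
With the tool pointing down it reaches from about 0.4 to 0.85 m from the base axis. Payload 10.4 kg.
Tool frame: the origin (TCP) lies midway between the tips of the shut fingers; the grasp point (between the pads) lies 19 mm behind it; z points along the fingers, y is the line along which they close (so a half turn about z gives the same grasp; the last joint's range is limited). The gripper opens to 87 mm and grips with 3 to 60 N. Pads are 19 mm wide; open, the fingers measure 117 mm over their backs; the gripper's body (75 mm by 190 mm) begins 51 mm behind the grasp point.
Start: joints at [1.295, 0.332, -0.065, 1.46, 0.022, 1.35, -0.088], TCP at [0.156, -0.605, 0.223] pointing down, gripper open.
Joint ranges: [-2.6, 2.6], [-0.5, 2.12], [-1.47, 1.34], [0.16, 2.42], [-1.27, 4.41], [0.06, 2.06], [-2.6, 2.6]. Speed limits (rad/s): [2.22, 2.22, 2.79, 2.79, 3.14, 3.14, 3.14].

INTERFACE

Orientations are given as a unit quaternion [x, y, z, w].
In Python, from plant import status, snapshot, job gives the robot as it stands. The module is installed in compiled form; this text tells all that it offers.
- The arm moves only by the shell command python3 -m handwheel 'ROWS' [FORCE]. ROWS is JSON, a list of rows, each an object with "travel": the shift along the world's x, y, z each as a share of 20 cm, from -1 to 1, a list of three; "delta_rot": the turn, a rotation vector about the world's x, y, z each as a share of pi/4 rad, from -1 to 1, a list of three; "grip": the opening, from 0 (shut) to 1 (fully open). A call has 1 to 10 rows; each row shifts and turns the commanded pose from where the row before left it; what a row does not reach is not made up. A row lasts 1/10 s, in which the tool goes at most 50 mm and 8.59 degrees, less where a joint would pass 70% of its speed; a pose out of reach is approached as far as the arm can. A call with a number of a shift or a turn outside -1 to 1 is refused whole. A call with a gripper value outside its range is refused whole. The fingers move at their own pace and stop on an object; FORCE is the grip in N (left out, the last holds). Time passes only in rows, so rows that do not move let the fingers close. It gives the time, the measured TCP pose, the force, the opening and the grip force at its end, in the units of the state.
- status.get_obs(): the state, without advancing time (a new reading comes with each control period).
- snapshot(name): name is "side" or "top" or "wrist"; returns a dict with "frame" (400x640x3 uint8, red, green, blue), "mtx" (3x3 intrinsics, pixels), "dist_coeffs" ([k1, k2, p1, p2, k3] as OpenCV has them; the pictures are not rectified), "xyz" and "orientation" of the camera in the world. Camera axes: x right, y down, z forward; pixel columns grow to the right and rows downward; lengths in m; the calibration is good to about 2 mm. A picture is of the moment at which its call begins. There is no depth.
- job.finish_job(): hands the job in; it is judged then, once.
The state is a dict: "time_s": time; "joint_positions": joint angles; "joint_vel": joint speeds; "tau": joint torques, N m; "tool_pos": TCP position; "eef_rot": TCP orientation; "force": force on the tool from outside, world axes, zero at the start; "ft_torque": the same for the moment, N m; "grip_width": opening from 0.0 (shut) to 1.0 (fully open); "gripper_force": force on a finger pad.
Only numpy, scipy, OpenCV 4.12 (cv2) and the standard library are available. Lean on these libraries where they do the work, as an engineer would, in place of code of your own. Each camera call takes 0.05 s, during which the arm holds its last target. There are 200 camera calls.

## Working session

There is one attempt and no reset: what is moved stays moved. The work goes in short steps, Python scripts to look and compute and a shell command to move; the robot and the scene stay as the last step left them, time stands still between calls to the robot, and variables do not carry over. Pictures are saved under pics/ and viewed, at most 10 in all, crops included, and the job is handed in when it is done.

```bash
mkdir -p pics
cat > h.py <<'E'
import numpy as np,cv2,pickle
from scipy.spatial.transform import Rotation as R
def ray(c,px):
    p=cv2.undistortPoints(np.array([[px]],float),np.array(c['mtx'],float),np.array(c['dist_coeffs'],float))[0,0]
    d=R.from_quat(c['orientation']).apply([p[0],p[1],1]); return np.array(c['xyz']),d
def at(c,px,z):
    o,d=ray(c,px); return o+d*(z-o[2])/d[2]
def proj(c,P):
    r=R.from_quat(c['orientation']).inv()
    return cv2.projectPoints(np.array(P,float).reshape(-1,1,3),r.as_rotvec(),-r.apply(c['xyz']),np.array(c['mtx'],float),np.array(c['dist_coeffs'],float))[0][:,0]
def snap(n,f):
    from plant import snapshot
    c=snapshot(n); pickle.dump(c,open(f'pics/{f}.pkl','wb')); cv2.imwrite(f'pics/{f}.png',c['frame'][:,:,::-1]); return c
def load(f): return pickle.load(open(f'pics/{f}.pkl','rb'))
E
python3 - <<'E'
from h import *
a=snap('top','top0');b=snap('side','side0')
for c in(a,b): print(c['xyz'],c['orientation'],c['mtx'])
o=np.vstack([a['frame'],b['frame']])[:,:,::-1]
cv2.imwrite('pics/both0.png',cv2.resize(o,(480,600)) )
from plant import status
print(status.get_obs())
E
```

```text
[0.4922715  0.07738124 0.99534925] [-0.69495773  0.71742214 -0.02467177  0.04159962] [[371.39536964   0.         322.82028179]
 [  0.         371.39536964 196.4100319 ]
 [  0.           0.           1.        ]]
[0.32369512 0.62514545 0.50465729] [-0.18715419  0.86601242 -0.45263832  0.10057011] [[370.47500476   0.         320.83355507]
 [  0.         370.47500476 200.47749917]
 [  0.           0.           1.        ]]
{'time_s': 0.1, 'joint_positions': array([ 1.29541989,  0.33278648, -0.06469527,  1.46087243,  0.02158378,
        1.34989103, -0.08853619]), 'joint_vel': array([ 0.00010465, -0.00158266, -0.00193118, -0.00274661, -0.00031293,
        0.00099088, -0.0008186 ]), 'tau': array([ 1.54737725e-03, -6.24545860e+01,  2.46878219e-02, -3.90718997e+01,
       -6.13767863e-02,  3.64577549e-02,  1.33019739e-04]), 'tool_pos': array([ 0.15621939, -0.60479906,  0.22184013]), 'eef_rot': array([ 9.92024994e-01,  1.26039727e-01, -1.01165713e-04, -6.23174549e-04]), 'force': array([-0.33068566,  0.40180403, -0.917158  ]), 'ft_torque': array([ 0.02952824, -0.02427996,  0.00790152]), 'gripper_force': 0.0, 'grip_width': 0.9967453112317409}
```

View pics/top0.png

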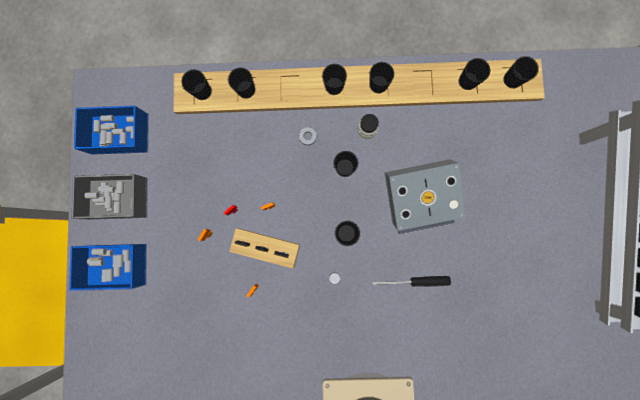

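View pics/side0.png

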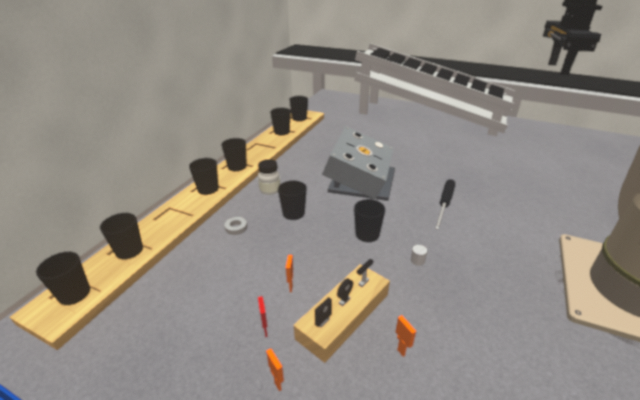

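The rack holds three black-bowed keys: top (241,243)/side (323,312), top (261,248)/side (345,290) and top (282,254)/side (365,267). The first looks rectangular, the second is a disc and the third a crossbar. The loose pieces at top (230,210), (267,206), (204,235) and (252,290) are red or orange, so they are decoys. I'll confirm this in one enlarged crop.

Run:
```python
from h import *
a=load('top0');b=load('side0')
A=a['frame'][225:275,220:310];B=b['frame'][250:360,285:400]
C=a['frame'][155:240,378:470];D=b['frame'][120:200,315:405]
f=lambda i:cv2.resize(i,(400,300),interpolation=cv2.INTER_CUBIC)
cv2.imwrite('pics/c1.png',np.vstack([np.hstack([f(A),f(B)]),np.hstack([f(C),f(D)])])[:,:,::-1])
```

```text
(no output)
```

View pics/c1.png

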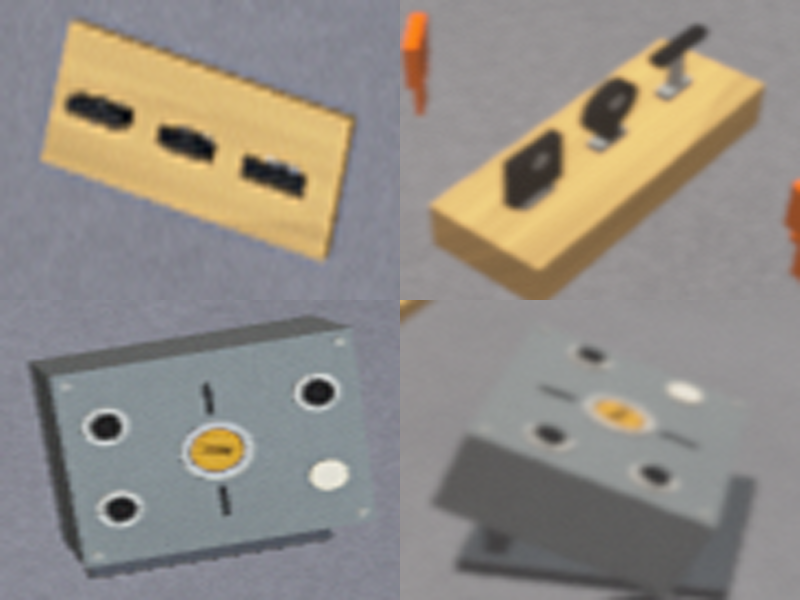

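The crop confirms it: the rectangular bow is the rack's left key in the top view at (241,243), and (323,312) in the side view. The others are a disc and a crossbar. The console's up-slope direction is image-up (world +x), and the slot lies nearly crosswise. Next I'll measure the rack, key and lock.

```bash
cat >> h.py <<'E'
def tri(obs):
    A=np.zeros((3,3));v=np.zeros(3)
    for c,px in obs:
        o,d=ray(c,px);d/=np.linalg.norm(d);M=np.eye(3)-np.outer(d,d);A+=M;v+=M@o
    return np.linalg.solve(A,v)
E
python3 - <<'E'
from h import *
a=load('top0');b=load('side0')
g=lambda x,y,x0,y0,w,h:(x0+x*w/400-.5,y0+y*h/300-.5)
# rack top corners in top crop
cs=[(73,21),(355,119),(326,260),(41,160)]
P=[at(a,g(x,y,220,225,90,50),.036) for x,y in cs]
print(np.round(P,4)); cen=np.mean(P,0); d=(P[0]-P[1]+P[3]-P[2]); yaw=np.arctan2(d[1],d[0]); print('rack',cen,'row dir',yaw)
u=np.array([np.cos(yaw),np.sin(yaw),0]); print('keys',cen+.052*u)
print('bow tri',tri([(a,g(100,109,220,225,90,50)),(b,g(533-400,168,285,250,115,110))]))
for n,t,s in [('cyl',(217,150),(219,113)),('up',(208,98),(157,93)),('dn',(225,200),(280,140))]:
    ta=g(*t,378,155,92,85); print(n,at(a,ta,.089),tri([(a,ta),(b,g(*s,315,120,90,80))]))
E
```

```text
[[0.5081 0.3266 0.036 ]
 [0.4613 0.163  0.036 ]
 [0.4022 0.1812 0.036 ]
 [0.4492 0.3458 0.036 ]]
rack [0.45517904 0.25414613 0.036     ] row dir 1.2923591446930427
keys [0.46947141 0.30414341 0.036     ]
bow tri [0.46997054 0.30443527 0.06275645]
cyl [ 0.56800276 -0.15679925  0.089     ] [ 0.56757938 -0.15615985  0.09171022]
up [ 0.60428879 -0.15382428  0.089     ] [ 0.60240961 -0.15074076  0.10151579]
dn [ 0.53338374 -0.15928066  0.089     ] [ 0.53363987 -0.16273259  0.07614211]
```

```bash
python3 -m handwheel '[{"travel":[0.137,0.159,0.028],"delta_rot":[0,0,0.0946],"grip":0.6},{"travel":[0.137,0.159,0.028],"delta_rot":[0,0,0.0946],"grip":0.6},{"travel":[0.137,0.159,0.028],"delta_rot":[0,0,0.0946],"grip":0.6},{"travel":[0.137,0.159,0.028],"delta_rot":[0,0,0.0946],"grip":0.6},{"travel":[0.137,0.159,0.028],"delta_rot":[0,0,0.0946],"grip":0.6},{"travel":[0.137,0.159,0.028],"delta_rot":[0,0,0.0946],"grip":0.6},{"travel":[0.137,0.159,0.028],"delta_rot":[0,0,0.0946],"grip":0.6},{"travel":[0.137,0.159,0.028],"delta_rot":[0,0,0.0946],"grip":0.6},{"travel":[0.137,0.159,0.028],"delta_rot":[0,0,0.0946],"grip":0.6},{"travel":[0.137,0.159,0.028],"delta_rot":[0,0,0.0946],"grip":0.6}]' 20
python3 -m handwheel '[{"travel":[0.137,0.159,0.028],"delta_rot":[0,0,0.0946],"grip":0.6},{"travel":[0.137,0.159,0.028],"delta_rot":[0,0,0.0946],"grip":0.6},{"travel":[0.137,0.159,0.028],"delta_rot":[0,0,0.0946],"grip":0.6},{"travel":[0.137,0.159,0.028],"delta_rot":[0,0,0.0946],"grip":0.6},{"travel":[0,0,0],"delta_rot":[0,0,0],"grip":0.6},{"travel":[0,0,0],"delta_rot":[0,0,0],"grip":0.6}]'
python3 - <<'E'
from h import *
from plant import status
c=snap('wrist','w0');o=status.get_obs();print(o['joint_positions'],c['xyz'],c['orientation'])
E
```

```text
time_s: 1.1
tool_pos: [0.431, -0.2856, 0.2786]
eef_rot: [0.878, 0.479, -0.0, -0.0]
force: [0.2, -0.7, -0.4]
grip_width: 0.601
gripper_force: 0.0
time_s: 1.7
tool_pos: [0.5402, -0.159, 0.3005]
eef_rot: [0.798, 0.603, -0.0, -0.0]
force: [-0.1, -1.1, -0.4]
grip_width: 0.602
gripper_force: 0.0
[ 0.69661847  0.21217152 -0.57483138  1.47770451  0.11530818  1.48649953
 -0.15612522] [ 0.5582508  -0.09548192  0.46446642] [ 0.98291607 -0.13671633 -0.01672818  0.1220853 ]
```

View pics/w0.png

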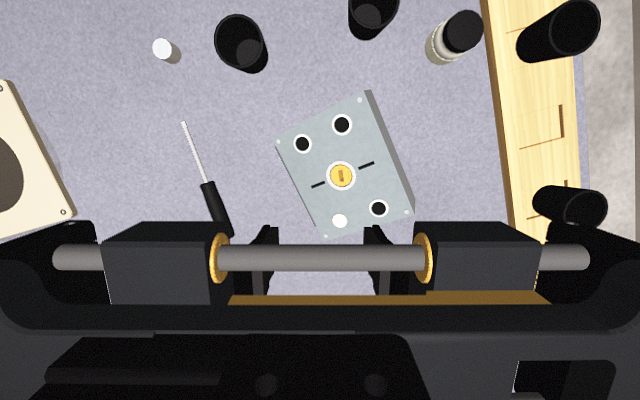

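The wrist view shows the cylinder at (341,175), with marks at (318,184) and (366,164). I'll rectify the face and fit the pose numerically.

```bash
cat >> h.py <<'E'
def lockR(psi): return R.from_euler('z',psi)*R.from_euler('y',-20,degrees=True)
def rect(c,o,psi,h=0.,half=.05,n=500):
    # image: right = lock -y, up = lock +x ; returns patch, mm/px=2*half/n
    s=np.linspace(half,-half,n); X,Y=np.meshgrid(s,s,indexing='ij')
    P=np.stack([X,Y,np.full_like(X,h)],-1).reshape(-1,3)
    W=lockR(psi).apply(P)+o
    uv=proj(c,W).reshape(n,n,2).astype(np.float32)
    return cv2.remap(c['frame'],uv[...,0],uv[...,1],cv2.INTER_CUBIC)
E
python3 - <<'E'
from h import *
ims=[]
for f in('w0','top0'):
    c=load(f); o=np.array([.568,-.1565,.089]); psi=.12
    for k in range(6):
        g=rect(c,o,psi,-.0).astype(float); s=np.linspace(.05,-.05,500); X,Y=np.meshgrid(s,s,indexing='ij')
        yel=((g[...,0]-g[...,2])>60)&(np.hypot(X,Y)<.025)
        m=cv2.moments(np.uint8(cv2.morphologyEx(np.uint8(yel),cv2.MORPH_CLOSE,np.ones((25,25)))),True)
        cx,cy=s[int(round(m['m01']/m['m00']))],s[int(round(m['m10']/m['m00']))]
        o=o+lockR(psi).apply([cx,cy,0])
        o=o-0  # z may drift: re-intersect ray to z=.089
        uv=proj(c,o)[0]; o=at(c,uv,.089)
        g=rect(c,o,psi,-.003); G=g.astype(float).mean(2)
        pts=[]
        for sg in(1,-1):
            w=(abs(X-sg*.037)<.012)&(abs(Y)<.012); wt=np.clip(95-G,0,None)*w
            pts.append(((wt*X).sum()/wt.sum(),(wt*Y).sum()/wt.sum()))
        d=np.subtract(*pts); psi+=np.arctan2(d[1],d[0])
    g0=rect(c,o,psi,0); G=g0.astype(float).mean(2)
    w=(np.hypot(X,Y)<.0095); gg=G[w]; wt=np.clip(np.median(gg)-15-G,0,None)*w
    mx,my=(wt*X).sum()/wt.sum(),(wt*Y).sum()/wt.sum()
    C=np.array([[(wt*(X-mx)**2).sum(),(wt*(X-mx)*(Y-my)).sum()],[0,(wt*(Y-my)**2).sum()]]);C[1,0]=C[0,1]
    e,v=np.linalg.eigh(C); a=np.arctan2(v[1,1],v[0,1])%np.pi
    print(f,o,psi,'marks',np.round(pts,4),'slot',a,'slot c',mx,my,'ecc',np.sqrt(e[1]/e[0]))
    ims.append(g0[100:400,100:400])
cv2.imwrite('pics/r0.png',np.hstack(ims)[:,:,::-1])
E
```

```text
w0 [ 0.56847157 -0.15887293  0.089     ] 0.16860178060929765 marks [[ 0.0364 -0.0004]
 [-0.0382 -0.0004]] slot 1.290497211792471 slot c -0.00031198823945607565 -0.0010667256093592609 ecc 3.07765203269786
top0 [ 0.56785143 -0.15690761  0.089     ] 0.16804198385704383 marks [[ 0.036  -0.0006]
 [-0.0377 -0.0006]] slot 1.2763128862793263 slot c -0.0005561136706962715 -0.0020417410483379154 ecc 2.8874806337986705
```

View pics/r0.png

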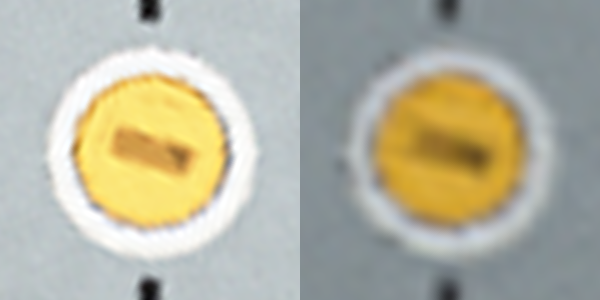

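```bash
python3 -m handwheel '[{"travel":[-0.035,0.23,-0.04],"delta_rot":[0,0,0],"grip":0.5},{"travel":[-0.035,0.23,-0.04],"delta_rot":[0,0,0],"grip":0.5},{"travel":[-0.035,0.23,-0.04],"delta_rot":[0,0,0],"grip":0.5},{"travel":[-0.035,0.23,-0.04],"delta_rot":[0,0,0],"grip":0.5},{"travel":[-0.035,0.23,-0.04],"delta_rot":[0,0,0],"grip":0.5},{"travel":[-0.035,0.23,-0.04],"delta_rot":[0,0,0],"grip":0.5},{"travel":[-0.035,0.23,-0.04],"delta_rot":[0,0,0],"grip":0.5},{"travel":[-0.035,0.23,-0.04],"delta_rot":[0,0,0],"grip":0.5},{"travel":[-0.035,0.23,-0.04],"delta_rot":[0,0,0],"grip":0.5},{"travel":[0,0,0],"delta_rot":[0,0,0],"grip":0.5}]'
python3 - <<'E'
from h import *
c=snap('wrist','w1')
E
```

```text
time_s: 2.75
tool_pos: [0.4741, 0.259, 0.228]
eef_rot: [0.796, 0.605, -0.0, -0.001]
force: [0.1, -0.6, 0.8]
grip_width: 0.501
gripper_force: 0.0
```

View pics/w1.png

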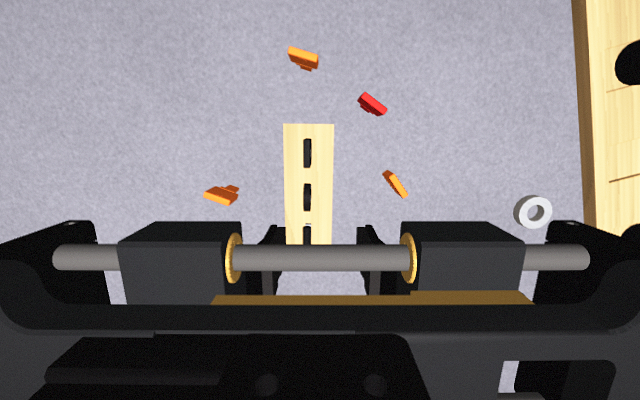

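The wanted key's bow is at (307,152), the one furthest along the row. The rack's end corners are at (283,124) and (334,124), and it is aligned with the image.

Run:
```python
from h import *
c=load('w1')
a=at(c,(283.5,124),.036);b=at(c,(333.5,124),.036); print(a,b,np.linalg.norm(a-b))
d=b-a; print('row yaw',np.arctan2(d[1],d[0])+np.pi/2)
e=at(c,(287,243),.036); f=at(c,(331.5,243),.036);m=(a+b)/2-(e+f)/2;print('row yaw2',np.arctan2(m[1],m[0]))
u=m/np.linalg.norm(m);print('key',(a+b)/2-.033*u)
g=c['frame'][130:175,295:320].astype(int).sum(2);ys,xs=np.where(g<200);print(ys.min()+130,ys.max()+130,xs.min()+295,xs.max()+295)
print(at(c,(307,138),.078),at(c,(307,168.5),.042))
for y in(.13,.2543):0
```

```text
[0.44988448 0.34267273 0.036     ] [0.50893279 0.32619582 0.036     ] 0.0613040850237322
row yaw 1.2986769043407094
row yaw2 1.2949621747712527
key [0.4704211  0.30268173 0.036     ]
139 166 304 310
[0.47519867 0.31924289 0.078     ] [0.4628472  0.28309789 0.042     ]
```

```bash
python3 -m handwheel '[{"travel":[-0.0205,0.2215,0],"delta_rot":[0,0,0],"grip":0.5},{"travel":[0,0,-0.2],"delta_rot":[0,0,0],"grip":0.5},{"travel":[0,0,-0.2],"delta_rot":[0,0,0],"grip":0.5},{"travel":[0,0,-0.2],"delta_rot":[0,0,0],"grip":0.5},{"travel":[0,0,-0.2],"delta_rot":[0,0,0],"grip":0.5},{"travel":[0,0,-0.1],"delta_rot":[0,0,0],"grip":0.5},{"travel":[0,0,0],"delta_rot":[0,0,0],"grip":0.5},{"travel":[0,0,0],"delta_rot":[0,0,0],"grip":0.5}]'
```

```text
time_s: 3.6
tool_pos: [0.4739, 0.297, 0.0496]
eef_rot: [0.799, 0.601, 0.0, 0.0]
force: [0.6, -0.3, 0.4]
grip_width: 0.5
gripper_force: 0.0
```

```bash
python3 -m handwheel '[{"travel":[0,0,0],"delta_rot":[0,0,0],"grip":0},{"travel":[0,0,0],"delta_rot":[0,0,0],"grip":0},{"travel":[0,0,0],"delta_rot":[0,0,0],"grip":0},{"travel":[0,0,0],"delta_rot":[0,0,0],"grip":0},{"travel":[0,0,0],"delta_rot":[0,0,0],"grip":0},{"travel":[0,0,0],"delta_rot":[0,0,0],"grip":0}]' 40
python3 - <<'E'
from plant import status
o=status.get_obs();print(o)
E
```

```text
time_s: 4.2
tool_pos: [0.4696, 0.2996, 0.0491]
eef_rot: [0.798, 0.603, -0.002, -0.001]
force: [-11.1, -1.2, 8.9]
grip_width: 0.087
gripper_force: 40.0
{'time_s': 4.2, 'joint_positions': array([ 0.01947265,  0.48114633, -0.81172634,  1.79058569,  0.39494614,
        1.04545311, -1.21522012]), 'joint_vel': array([-0.00304798,  0.00080605,  0.00100099,  0.00197466,  0.01496112,
       -0.00185988,  0.00121879]), 'tau': array([ 4.54482839e+00, -5.21031046e+01, -6.79164961e+00, -3.49467981e+01,
        2.74603151e+00, -2.69834474e+00, -3.13829561e-02]), 'tool_pos': array([0.46955426, 0.29956872, 0.04907207]), 'eef_rot': array([ 0.79758529,  0.60320138, -0.0019908 , -0.00135965]), 'force': array([-11.12374497,  -1.24696315,   8.91757171]), 'ft_torque': array([-0.22637247,  2.4501313 ,  0.01405732]), 'gripper_force': 39.99964848160744, 'grip_width': 0.08696414028321756}
```

The first row fell short, so the grip is about 4 mm off centre. I'll open, centre on the bow and regrip.

```bash
python3 -m handwheel '[{"travel":[0,0,0],"delta_rot":[0,0,0],"grip":0.4},{"travel":[0,0,0],"delta_rot":[0,0,0],"grip":0.4},{"travel":[-0.0195,0.0315,0],"delta_rot":[0,0,0],"grip":0.4},{"travel":[0,0,0],"delta_rot":[0,0,0],"grip":0.4},{"travel":[0,0,0],"delta_rot":[0,0,0],"grip":0.4}]'
python3 -m handwheel '[{"travel":[0,0,0],"delta_rot":[0,0,0],"grip":0},{"travel":[0,0,0],"delta_rot":[0,0,0],"grip":0},{"travel":[0,0,0],"delta_rot":[0,0,0],"grip":0},{"travel":[0,0,0],"delta_rot":[0,0,0],"grip":0},{"travel":[0,0,0],"delta_rot":[0,0,0],"grip":0},{"travel":[0,0,0],"delta_rot":[0,0,0],"grip":0}]' 50
```

```text
time_s: 4.7
tool_pos: [0.4689, 0.3049, 0.049]
eef_rot: [0.798, 0.603, 0.0, 0.0]
force: [0.0, 0.2, -0.2]
grip_width: 0.379
gripper_force: 0.0
time_s: 5.3
tool_pos: [0.4689, 0.3046, 0.049]
eef_rot: [0.798, 0.602, 0.0, 0.0]
force: [0.1, 0.8, -0.5]
grip_width: 0.088
gripper_force: 50.0
```

```bash
cat >> h.py <<'E'
def plan(L,psi,al,h,off=0.013,dx=0.):
    """deltas (m, rad) from the current pose to key origin h above the mouth, slot angle al; dx key centre along tool x"""
    from plant import status
    o=status.get_obs(); R0=R.from_quat(o['eef_rot'])
    Rl=lockR(psi); z=Rl.apply([0,0,1])
    best=None
    for k in(0,np.pi):
        Rt=Rl*R.from_euler('z',al+k)*R.from_euler('x',np.pi)
        rv=(Rt*R0.inv()).as_rotvec()
        if best is None or np.linalg.norm(rv)<np.linalg.norm(best[0]): best=(rv,Rt)
    rv,Rt=best; T=np.array(L)+z*(h+off)-Rt.apply([dx,0,0])
    d=T-o['tool_pos']
    print('target',T.round(4),'d',d.round(4),'share',(d/.2).round(4),'rv',rv.round(4),'share',(rv/(np.pi/4)).round(4),'z',z.round(4)); return T,rv
E
python3 -m handwheel '[{"travel":[0,0,0.15],"delta_rot":[0,0,0],"grip":0},{"travel":[0,0,0.2],"delta_rot":[0,0,0],"grip":0},{"travel":[0,0,0.2],"delta_rot":[0,0,0],"grip":0},{"travel":[0,0,0.2],"delta_rot":[0,0,0],"grip":0},{"travel":[0,0,0],"delta_rot":[0,0,0],"grip":0},{"travel":[0,0,0],"delta_rot":[0,0,0],"grip":0}]'
python3 - <<'E'
from h import *
plan([.568,-.158,.089],.168,1.28,.055)
c=snap('side','s1');w=snap('wrist','w2')
f=lambda i:cv2.resize(i,(400,300),interpolation=cv2.INTER_CUBIC)
p=proj(c,[.469,.3046,.19])[0].astype(int);print(p)
x,y=max(p[0]-50,0),max(p[1]-45,0)
cv2.imwrite('pics/c2.png',np.hstack([f(c['frame'][y:y+90,x:x+120]),f(w['frame'][180:320,210:430])])[:,:,::-1])
E
```

```text
time_s: 5.9
tool_pos: [0.4693, 0.3047, 0.1995]
eef_rot: [0.798, 0.602, 0.001, 0.0]
force: [0.4, 0.3, -1.6]
grip_width: 0.087
gripper_force: 50.0
target [ 0.5451 -0.1619  0.1529] d [ 0.0758 -0.4666 -0.0466] share [ 0.379  -2.3332 -0.2328] rv [ 0.0311 -0.3464  0.1536] share [ 0.0396 -0.4411  0.1956] z [-0.3372 -0.0572  0.9397]
[322 246]
```

View pics/c2.png

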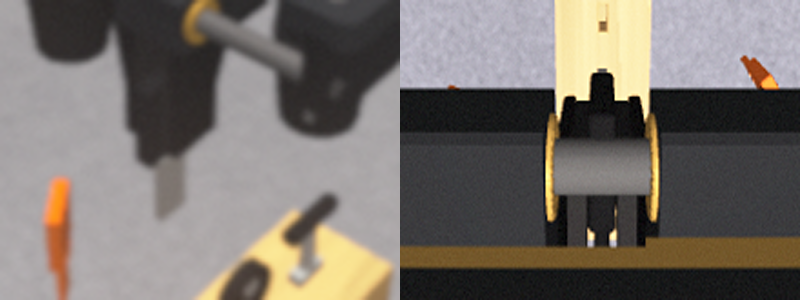

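The key is held straight, with its blade visible at crop (155–186, 155–218). I'll check the blade's offset in the hand from the tip corners, and compute the transfer.

Run:
```python
from h import *
c=load('s1')
Rt=R.from_quat([.798,.602,.001,0]); T=np.array([.4693,.3047,.1995])
for x,y in((156,220),(185,205)):
    # intersect with plane tool y = +-2mm : report tool x, and z
    o,d=ray(c,(272+x*.3-.5,201+y*.3-.5)); 
    ol=Rt.inv().apply(o-T); dl=Rt.inv().apply(d)
    for yy in(-.002,.002):
        s=(yy-ol[1])/dl[1]; print(x,yy,(ol+s*dl).round(4))
for s in(-1,1): print(s,[ (proj(c,T+Rt.apply([a,.0,.041]))[0]-[272,201]+.5)/.3 for a in(-.007,.007)])
```

```text
156 -0.002 [ 0.0107 -0.002   0.0358]
156 0.002 [0.0061 0.002  0.0418]
185 -0.002 [-0.0069 -0.002   0.0408]
185 0.002 [-0.0118  0.002   0.047 ]
-1 [array([181.28925996, 202.86836994]), array([158.34278694, 222.08423061])]
1 [array([181.28925996, 202.86836994]), array([158.34278694, 222.08423061])]
```

```bash
python3 -m handwheel '[{"travel":[0.038,-0.233,-0.023],"delta_rot":[0.004,-0.044,0.0196],"grip":0},{"travel":[0.038,-0.233,-0.023],"delta_rot":[0.004,-0.044,0.0196],"grip":0},{"travel":[0.038,-0.233,-0.023],"delta_rot":[0.004,-0.044,0.0196],"grip":0},{"travel":[0.038,-0.233,-0.023],"delta_rot":[0.004,-0.044,0.0196],"grip":0},{"travel":[0.038,-0.233,-0.023],"delta_rot":[0.004,-0.044,0.0196],"grip":0},{"travel":[0.038,-0.233,-0.023],"delta_rot":[0.004,-0.044,0.0196],"grip":0},{"travel":[0.038,-0.233,-0.023],"delta_rot":[0.004,-0.044,0.0196],"grip":0},{"travel":[0.038,-0.233,-0.023],"delta_rot":[0.004,-0.044,0.0196],"grip":0},{"travel":[0.038,-0.233,-0.023],"delta_rot":[0.004,-0.044,0.0196],"grip":0},{"travel":[0.038,-0.233,-0.023],"delta_rot":[0.004,-0.044,0.0196],"grip":0}]'
python3 -m handwheel '[{"travel":[0,0,0],"delta_rot":[0,0,0],"grip":0},{"travel":[0,0,0],"delta_rot":[0,0,0],"grip":0}]'
python3 - <<'E'
from h import *
plan([.568,-.158,.089],.168,1.28,.055)
plan([.568,-.158,.089],.168,1.28,.032)
c=snap('side','s2');t=snap('top','t2');w=snap('wrist','w3')
f=lambda i:cv2.resize(i,(400,300),interpolation=cv2.INTER_CUBIC)
cv2.imwrite('pics/c3.png',np.hstack([f(c['frame'][105:180,315:415]),f(w['frame'][100:250,240:440])])[:,:,::-1])
E
```

```text
time_s: 7.0
tool_pos: [0.544, -0.1632, 0.1515]
eef_rot: [0.738, 0.653, 0.146, 0.091]
force: [1.0, 0.4, 0.3]
grip_width: 0.087
gripper_force: 50.0
time_s: 7.2
tool_pos: [0.5437, -0.1623, 0.1511]
eef_rot: [0.739, 0.652, 0.146, 0.09]
force: [1.0, 1.7, -0.4]
grip_width: 0.086
gripper_force: 50.0
target [ 0.5451 -0.1619  0.1529] d [0.0014 0.0004 0.0018] share [0.0069 0.0021 0.0092] rv [-0.0016 -0.0052  0.0023] share [-0.002  -0.0066  0.0029] z [-0.3372 -0.0572  0.9397]
target [ 0.5528 -0.1606  0.1313] d [ 0.0091  0.0017 -0.0198] share [ 0.0457  0.0086 -0.0989] rv [-0.0016 -0.0052  0.0023] share [-0.002  -0.0066  0.0029] z [-0.3372 -0.0572  0.9397]
```

View pics/c3.png

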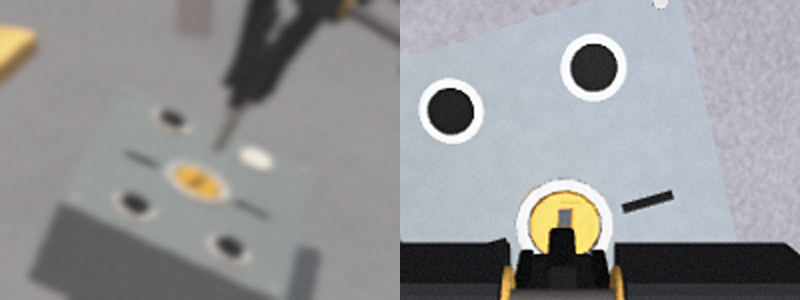

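The wrist view shows the blade tip over the cylinder at about pixel (322,205). I'll compare that with the projection, to remove the wrist camera's bias.

Run:
```python
from h import *
from plant import status
o=status.get_obs();T=o['tool_pos'];Rt=R.from_quat(o['eef_rot'])
w=load('w3')
print('tip pred',proj(w,[T+Rt.apply([a,b,.041]) for a in(-.007,.007) for b in(-.002,.002)]).round(1))
Rl=lockR(.168);th=np.linspace(0,2*np.pi,12,endpoint=False)
L=np.array([.568,-.158,.089])
print('lock pred centre',proj(w,L)[0], 'slot ends',proj(w,[L+Rl.apply([.0078*s*np.cos(1.28),.0078*s*np.sin(1.28),0]) for s in(-1,1)]))
print('marks pred',proj(w,[L+Rl.apply([s*.037,0,-.003]) for s in(-1,1)]))
cr=w['frame'][180:232,290:360]
cv2.imwrite('pics/c4.png',cv2.resize(cr,(700,520),interpolation=cv2.INTER_CUBIC)[:,:,::-1])
```

```text
tip pred [[317.7 228. ]
 [322.8 228. ]
 [317.6 210.5]
 [322.9 210.5]]
lock pred centre [321.33131081 212.07044142] slot ends [[321.31498721 220.72157057]
 [321.34788111 203.28036614]]
marks pred [[280.99158508 222.60981287]
 [362.57776494 199.32344441]]
```

View pics/c4.png

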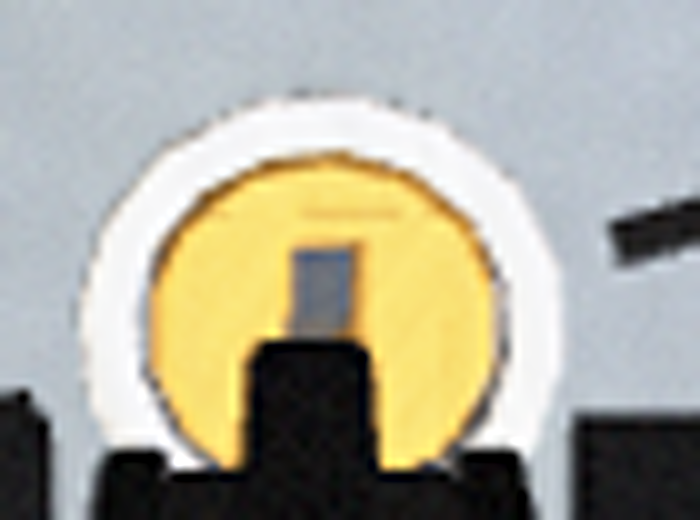

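Run:
```python
from h import *
from plant import status
o=status.get_obs();T=o['tool_pos'];Rt=R.from_quat(o['eef_rot'])
w=load('w3');C=Rt.inv().apply(np.array(w['xyz'])-T);print('cam in tool',C)
w2=load('w2');print('w2 cam', R.from_quat([.798,.602,.001,0]).inv().apply(w2['xyz']-np.array([.4693,.3047,.1995])))
for z in(-.029,.007,.013,.041):
  for x in(.016,.007): print(z,x,proj(w,T+Rt.apply([x,0,z]))[0].round(1))
# side view of key now
s=load('s2')
q=lambda P:((proj(s,P)-[315,105]+.5)/.25).round(0)
print('side tip pred in c3 crop',q([T+Rt.apply([a,0,.041]) for a in(-.007,.007)]).tolist(),'lock',q([.568,-.158,.089]))
t=load('t2');
```

```text
cam in tool [ 0.0659457   0.00031031 -0.16364429]
w2 cam [ 0.06592318 -0.00027533 -0.16258751]
-0.029 0.016 [320.  231.6]
-0.029 0.007 [320.1 248. ]
0.007 0.016 [320.1 211.7]
0.007 0.007 [320.2 225.2]
0.013 0.016 [320.2 209.2]
0.013 0.007 [320.2 222.2]
0.041 0.016 [320.2 199. ]
0.041 0.007 [320.2 210.5]
side tip pred in c3 crop [[219.0, 146.0], [209.0, 153.0]] lock [[197. 183.]]
```

Reading the crop: the grey patch at (319–326, 204–214) is the slot's inside. The black edge at row 213.5 is the bow's lower corner, so the blade is hidden behind it. Relative to the prediction, the lock is about +0.7 mm along x, and the key sits about −1.2 mm along tool x.

Run:
```python
from h import *
plan([.5686,-.158,.089],.168,1.28,.030,dx=-.0012)
```

```text
target [ 0.5542 -0.1593  0.1295] d [ 0.0094  0.0005 -0.0229] share [ 0.0471  0.0027 -0.1145] rv [-0.0002 -0.0033 -0.0024] share [-0.0002 -0.0042 -0.0031] z [-0.3372 -0.0572  0.9397]
```

```bash
python3 -m handwheel '[{"travel":[0.024,0.0014,-0.057],"delta_rot":[0,-0.002,-0.0015],"grip":0},{"travel":[0.023,0.0014,-0.057],"delta_rot":[0,-0.002,-0.0015],"grip":0},{"travel":[0,0,0],"delta_rot":[0,0,0],"grip":0},{"travel":[0,0,0],"delta_rot":[0,0,0],"grip":0}]' 60
python3 - <<'E'
from h import *
plan([.5686,-.158,.089],.168,1.28,.030,dx=-.0012)
E
python3 -m handwheel '[{"travel":[0.0017,0.0003,-0.0047],"delta_rot":[0,0,0],"grip":0},{"travel":[0.0017,0.0003,-0.0047],"delta_rot":[0,0,0],"grip":0},{"travel":[0.0017,0.0003,-0.0047],"delta_rot":[0,0,0],"grip":0},{"travel":[0.0017,0.0003,-0.0047],"delta_rot":[0,0,0],"grip":0},{"travel":[0.0017,0.0003,-0.0047],"delta_rot":[0,0,0],"grip":0},{"travel":[0,0,0],"delta_rot":[0,0,0],"grip":0}]'
python3 - <<'E'
from h import *
plan([.5686,-.158,.089],.168,1.28,.025,dx=-.0012)
E
```

```text
time_s: 7.75
tool_pos: [0.5542, -0.1602, 0.1294]
eef_rot: [0.738, 0.652, 0.147, 0.091]
force: [1.3, 0.1, 0.3]
grip_width: 0.088
gripper_force: 60.0
target [ 0.5542 -0.1593  0.1295] d [0.0001 0.0009 0.0001] share [0.0003 0.0045 0.0004] rv [-0.0005 -0.0003  0.0011] share [-0.0006 -0.0004  0.0013] z [-0.3372 -0.0572  0.9397]
time_s: 8.35
tool_pos: [0.5562, -0.161, 0.127]
eef_rot: [0.738, 0.652, 0.147, 0.093]
force: [-12.4, 1.6, 17.9]
grip_width: 0.087
gripper_force: 60.0
target [ 0.5559 -0.159   0.1248] d [-0.0003  0.002  -0.0022] share [-0.0015  0.0098 -0.0111] rv [0.0015 0.0015 0.0022] share [0.0019 0.0019 0.0029] z [-0.3372 -0.0572  0.9397]
```

Contact is at the face with about 20 N, and the key is 2 mm short along the slot. I'll ease the press and slide along +y, feeling for the drop.

```bash
python3 -m handwheel '[{"travel":[-0.0034,-0.0006,0.0094],"delta_rot":[0,0,0],"grip":0},{"travel":[0,0.004,0],"delta_rot":[0,0,0],"grip":0},{"travel":[0,0.004,0],"delta_rot":[0,0,0],"grip":0},{"travel":[0,0,0],"delta_rot":[0,0,0],"grip":0}]'
python3 -m handwheel '[{"travel":[0,0.003,0],"delta_rot":[0,0,0],"grip":0},{"travel":[0,0,0],"delta_rot":[0,0,0],"grip":0}]'
python3 -m handwheel '[{"travel":[0,0.003,0],"delta_rot":[0,0,0],"grip":0},{"travel":[0,0,0],"delta_rot":[0,0,0],"grip":0}]'
```

```text
time_s: 8.75
tool_pos: [0.5556, -0.1599, 0.1278]
eef_rot: [0.738, 0.651, 0.148, 0.093]
force: [-2.4, -3.8, 4.8]
grip_width: 0.09
gripper_force: 60.0
time_s: 8.95
tool_pos: [0.5557, -0.1592, 0.1278]
eef_rot: [0.738, 0.651, 0.148, 0.093]
force: [-2.8, -4.1, 6.2]
grip_width: 0.088
gripper_force: 60.0
time_s: 9.15
tool_pos: [0.5557, -0.1585, 0.1278]
eef_rot: [0.738, 0.651, 0.148, 0.093]
force: [-3.3, -3.8, 5.8]
grip_width: 0.085
gripper_force: 60.0
```

Run:
```python
from h import *
plan([.5686,-.158,.089],.168,1.28,.028,dx=-.0012)
from plant import status
o=status.get_obs(); print(lockR(.168).inv().apply(o['force']).round(1),o['ft_torque'])
```

```text
target [ 0.5549 -0.1592  0.1276] d [-0.0008 -0.0006 -0.0002] share [-0.0039 -0.0032 -0.0009] rv [0.0012 0.0018 0.0026] share [0.0016 0.0023 0.0034] z [-0.3372 -0.0572  0.9397]
[-1.7 -3.2  6.8] [-0.95384774  0.43006949 -0.25275787]
```

```bash
for i in 1; do python3 -m handwheel '[{"travel":[-0.0006,0.0003,-0.0056],"delta_rot":[0,0,0],"grip":0},{"travel":[-0.0024,-0.0004,-0.0009],"delta_rot":[0,0,0],"grip":0},{"travel":[0,0,0],"delta_rot":[0,0,0],"grip":0}]'; done
python3 -m handwheel '[{"travel":[-0.0024,-0.0004,-0.0009],"delta_rot":[0,0,0],"grip":0},{"travel":[0,0,0],"delta_rot":[0,0,0],"grip":0}]'
python3 -m handwheel '[{"travel":[-0.0024,-0.0004,-0.0009],"delta_rot":[0,0,0],"grip":0},{"travel":[0,0,0],"delta_rot":[0,0,0],"grip":0}]'
python3 -m handwheel '[{"travel":[-0.0024,-0.0004,-0.0009],"delta_rot":[0,0,0],"grip":0},{"travel":[0,0,0],"delta_rot":[0,0,0],"grip":0}]'
python3 - <<'E'
from h import *
plan([.5686,-.158,.089],.168,1.28,.028,dx=-.0012)
from plant import status
o=status.get_obs(); print(lockR(.168).inv().apply(o['force']).round(1),o['ft_torque'])
E
```

```text
time_s: 9.45
tool_pos: [0.5557, -0.1586, 0.1275]
eef_rot: [0.738, 0.651, 0.148, 0.094]
force: [-5.8, -2.8, 12.6]
grip_width: 0.089
gripper_force: 60.0
time_s: 9.65
tool_pos: [0.5555, -0.1586, 0.1274]
eef_rot: [0.738, 0.651, 0.148, 0.094]
force: [-3.3, -3.6, 13.4]
grip_width: 0.085
gripper_force: 60.0
time_s: 9.85
tool_pos: [0.5554, -0.1587, 0.1274]
eef_rot: [0.738, 0.651, 0.148, 0.094]
force: [-3.2, -2.9, 10.7]
grip_width: 0.084
gripper_force: 60.0
time_s: 10.05
tool_pos: [0.5552, -0.1586, 0.1274]
eef_rot: [0.738, 0.651, 0.149, 0.094]
force: [-0.2, -2.5, 10.8]
grip_width: 0.087
gripper_force: 60.0
target [ 0.5549 -0.1592  0.1276] d [-0.0003 -0.0005  0.0002] share [-0.0016 -0.0026  0.0011] rv [0.0018 0.0053 0.0024] share [0.0023 0.0067 0.003 ] z [-0.3372 -0.0572  0.9397]
[ 3.2 -2.4 10.4] [-0.55155514 -0.54256378 -0.2888048 ]
```

```bash
python3 -m handwheel '[{"travel":[-0.0024,-0.0004,-0.0009],"delta_rot":[0,0,0],"grip":0},{"travel":[-0.0024,-0.0004,-0.0009],"delta_rot":[0,0,0],"grip":0},{"travel":[-0.0024,-0.0004,-0.0009],"delta_rot":[0,0,0],"grip":0},{"travel":[-0.0024,-0.0004,-0.0009],"delta_rot":[0,0,0],"grip":0},{"travel":[0,0,0],"delta_rot":[0,0,0],"grip":0}]'
python3 -m handwheel '[{"travel":[-0.0024,-0.0004,-0.0009],"delta_rot":[0,0,0],"grip":0},{"travel":[-0.0024,-0.0004,-0.0009],"delta_rot":[0,0,0],"grip":0},{"travel":[0,0,0],"delta_rot":[0,0,0],"grip":0}]'
python3 - <<'E'
from h import *
plan([.5686,-.158,.089],.168,1.28,.028,dx=-.0012)
from plant import status
o=status.get_obs(); print(lockR(.168).inv().apply(o['force']).round(1),o['ft_torque'])
w=snap('wrist','w4'); snap('side','s4')
T=o['tool_pos'];Rt=R.from_quat(o['eef_rot'])
print('bow lower edge pred',proj(w,[T+Rt.apply([.016,b,.007]) for b in(-.004,.004)]).round(1).tolist())
print('cyl pred',proj(w,[.5686,-.158,.089]).round(1))
E
```

```text
time_s: 10.55
tool_pos: [0.5531, -0.1583, 0.1263]
eef_rot: [0.738, 0.652, 0.149, 0.094]
force: [0.6, -0.9, 9.6]
grip_width: 0.089
gripper_force: 60.0
time_s: 10.85
tool_pos: [0.5528, -0.1583, 0.1263]
eef_rot: [0.738, 0.652, 0.149, 0.094]
force: [3.5, -1.0, 8.4]
grip_width: 0.087
gripper_force: 60.0
target [ 0.5549 -0.1592  0.1276] d [ 0.0021 -0.0008  0.0013] share [ 0.0107 -0.0041  0.0066] rv [0.0012 0.0058 0.0016] share [0.0015 0.0074 0.002 ] z [-0.3372 -0.0572  0.9397]
[ 6.  -1.6  6.7] [-0.06885121 -1.15258741 -0.10643356]
bow lower edge pred [[313.4, 212.1], [326.0, 212.1]]
cyl pred [[322.8 221.8]]
```

Run:
```python
from h import *
w=load('w4');s=load('s4')
f=lambda i:cv2.resize(i,(400,300),interpolation=cv2.INTER_CUBIC)
cv2.imwrite('pics/c5.png',np.hstack([f(w['frame'][185:239,286:358]),f(s['frame'][120:168,336:400])])[:,:,::-1])
print(proj(s,[.5686,-.158,.089]))
```

```text
[[363.47445634 150.23251864]]
```

View pics/c5.png

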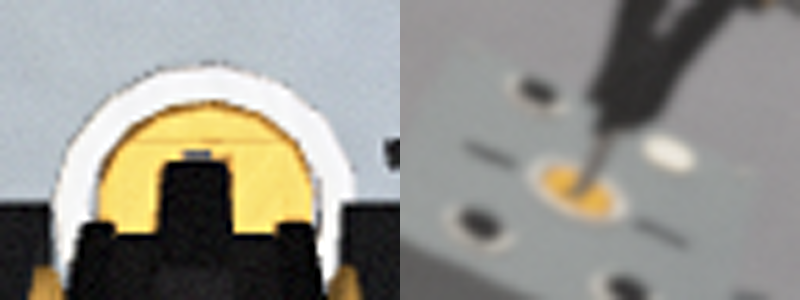

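The wrist crop shows the bow's corner at about (321,214), the slot's far end at about row 211.5 and the cylinder centre at column 322.9. The side crop shows the tip on the cylinder. So I stick-slipped past it, with the key about 2 mm too far towards −x and 0.8 mm towards +y. I'll correct y and scan back slowly.

```bash
H="python3 -m handwheel"; python3 -m handwheel '[{"travel":[0,-0.0025,0],"delta_rot":[0,0,0],"grip":0},{"travel":[0,-0.0025,0],"delta_rot":[0,0,0],"grip":0},{"travel":[0.0019,0.0003,0.0007],"delta_rot":[0,0,0],"grip":0},{"travel":[0.0019,0.0003,0.0007],"delta_rot":[0,0,0],"grip":0},{"travel":[0.0019,0.0003,0.0007],"delta_rot":[0,0,0],"grip":0},{"travel":[0,0,0],"delta_rot":[0,0,0],"grip":0}]' | sed -n 2,4p
python3 -m handwheel '[{"travel":[0.0019,0.0003,0.0007],"delta_rot":[0,0,0],"grip":0},{"travel":[0.0019,0.0003,0.0007],"delta_rot":[0,0,0],"grip":0},{"travel":[0,0,0],"delta_rot":[0,0,0],"grip":0}]' | sed -n 2,4p
python3 -m handwheel '[{"travel":[0.0019,0.0003,0.0007],"delta_rot":[0,0,0],"grip":0},{"travel":[0.0019,0.0003,0.0007],"delta_rot":[0,0,0],"grip":0},{"travel":[0,0,0],"delta_rot":[0,0,0],"grip":0}]' | sed -n 2,4p
python3 -m handwheel '[{"travel":[0.0019,0.0003,0.0007],"delta_rot":[0,0,0],"grip":0},{"travel":[0.0019,0.0003,0.0007],"delta_rot":[0,0,0],"grip":0},{"travel":[0,0,0],"delta_rot":[0,0,0],"grip":0}]' | sed -n 2,4p
python3 - <<'E'
from h import *
plan([.5686,-.158,.089],.168,1.28,.028,dx=-.0012)
from plant import status
o=status.get_obs(); print(lockR(.168).inv().apply(o['force']).round(1),o['ft_torque'])
E
```

```text
tool_pos: [0.5532, -0.1586, 0.1262]
eef_rot: [0.738, 0.652, 0.149, 0.093]
force: [-0.6, 0.4, 11.0]
tool_pos: [0.5535, -0.1586, 0.1262]
eef_rot: [0.738, 0.652, 0.148, 0.093]
force: [-3.2, 0.6, 9.1]
tool_pos: [0.5537, -0.1586, 0.1261]
eef_rot: [0.738, 0.652, 0.148, 0.092]
force: [-3.2, -0.1, 9.8]
tool_pos: [0.5539, -0.1586, 0.1261]
eef_rot: [0.738, 0.652, 0.148, 0.092]
force: [-6.6, 0.5, 9.9]
target [ 0.5549 -0.1592  0.1276] d [ 0.001  -0.0006  0.0016] share [ 0.0048 -0.003   0.0078] rv [0.0001 0.0007 0.0014] share [0.0001 0.0009 0.0018] z [-0.3372 -0.0572  0.9397]
[-2.7  1.6 11.5] [0.09800621 0.86903738 0.08352767]
```

The tip has dropped about 1 mm below the face and is held in x, so it is catching the slot. I'll press a little and wiggle the yaw.

```bash
python3 -m handwheel '[{"travel":[-0.003,-0.0005,-0.001],"delta_rot":[0,0,0],"grip":0},{"travel":[0.0017,0.0003,-0.0047],"delta_rot":[-0.0172,-0.0029,0.0479],"grip":0},{"travel":[0.0017,0.0003,-0.0047],"delta_rot":[0,0,0],"grip":0},{"travel":[0,0,0],"delta_rot":[0,0,0],"grip":0}]' 
python3 -m handwheel '[{"travel":[0,0,0],"delta_rot":[0.0172,0.0029,-0.0479],"grip":0},{"travel":[0,0,0],"delta_rot":[0.0172,0.0029,-0.0479],"grip":0},{"travel":[0,0,0],"delta_rot":[0,0,0],"grip":0}]'
python3 - <<'E'
from h import *
plan([.5686,-.158,.089],.168,1.28,.028,dx=-.0012)
from plant import status
o=status.get_obs(); print(lockR(.168).inv().apply(o['force']).round(1),o['ft_torque'])
E
```

```text
time_s: 12.85
tool_pos: [0.5544, -0.1593, 0.1236]
eef_rot: [0.725, 0.666, 0.146, 0.096]
force: [2.9, -3.1, -0.7]
grip_width: 0.088
gripper_force: 60.0
time_s: 13.15
tool_pos: [0.5542, -0.1594, 0.1237]
eef_rot: [0.752, 0.636, 0.15, 0.09]
force: [4.0, -4.6, -0.2]
grip_width: 0.086
gripper_force: 60.0
target [ 0.5549 -0.1592  0.1276] d [0.0007 0.0002 0.004 ] share [0.0033 0.001  0.02  ] rv [-0.0132 -0.0008  0.0411] share [-0.0168 -0.001   0.0523] z [-0.3372 -0.0572  0.9397]
[ 2.9 -5.2 -1.2] [-1.26782197 -0.40061819 -0.41817905]
```

It's in: 3.5 mm below the face and moving freely. I'll restore the yaw, ease the side force and push on.

```bash
python3 -m handwheel '[{"travel":[0.003,-0.006,0.001],"delta_rot":[-0.0172,-0.0029,0.0479],"grip":0},{"travel":[0.0042,0.0007,-0.0118],"delta_rot":[0,0,0],"grip":0},{"travel":[0.0042,0.0007,-0.0118],"delta_rot":[0,0,0],"grip":0},{"travel":[0.0042,0.0007,-0.0118],"delta_rot":[0,0,0],"grip":0},{"travel":[0,0,0],"delta_rot":[0,0,0],"grip":0}]'
python3 - <<'E'
from h import *
plan([.5686,-.158,.089],.168,1.28,.0,dx=-.0012)
from plant import status
o=status.get_obs(); print(lockR(.168).inv().apply(o['force']).round(1),lockR(.168).inv().apply(o['ft_torque']).round(2))
E
```

```text
time_s: 13.65
tool_pos: [0.5571, -0.1593, 0.1162]
eef_rot: [0.738, 0.652, 0.148, 0.092]
force: [3.3, -0.8, -0.8]
grip_width: 0.088
gripper_force: 60.0
target [ 0.5643 -0.1576  0.1013] d [ 0.0073  0.0018 -0.0149] share [ 0.0364  0.0088 -0.0744] rv [-0.0003  0.0004  0.0018] share [-0.0004  0.0006  0.0023] z [-0.3372 -0.0572  0.9397]
[ 2.6 -1.3 -1.8] [-0.34 -0.12  0.06]
```

```bash
python3 -m handwheel '[{"travel":[0.0071,0.0009,-0.0134],"delta_rot":[0,0,0],"grip":0},{"travel":[0.0051,0.0009,-0.0141],"delta_rot":[0,0,0],"grip":0},{"travel":[0.0051,0.0009,-0.0141],"delta_rot":[0,0,0],"grip":0},{"travel":[0.0051,0.0009,-0.0141],"delta_rot":[0,0,0],"grip":0},{"travel":[0.0051,0.0009,-0.0141],"delta_rot":[0,0,0],"grip":0},{"travel":[0,0,0],"delta_rot":[0,0,0],"grip":0}]'
cat > st.py <<'E'
from h import *
plan([.5686,-.158,.089],.168,1.28,.0,dx=-.0012)
from plant import status
o=status.get_obs(); Rl=lockR(.168)
r=(Rl.inv()*R.from_quat(o['eef_rot'])*R.from_euler('x',np.pi)).as_matrix()
p=Rl.inv().apply(o['tool_pos']-np.array([.5686,-.158,.089]))
print('TCP in lock mm',(p*1e3).round(2),'ang',np.arctan2(r[1,0],r[0,0]).round(3),'tilt',r[:2,2].round(3),'F',Rl.inv().apply(o['force']).round(1),'M',Rl.inv().apply(o['ft_torque']).round(2),'q7',o['joint_positions'].round(2))
E
python3 st.py
```

```text
time_s: 14.25
tool_pos: [0.5624, -0.1587, 0.1022]
eef_rot: [0.738, 0.652, 0.147, 0.092]
force: [-0.4, -0.2, -0.7]
grip_width: 0.086
gripper_force: 60.0
target [ 0.5643 -0.1576  0.1013] d [ 0.0019  0.0011 -0.0009] share [ 0.0097  0.0056 -0.0045] rv [0.     0.0002 0.0017] share [0.     0.0002 0.0022] z [-0.3372 -0.0572  0.9397]
TCP in lock mm [-1.32  0.37 14.57] ang 1.278 tilt [-0.     0.001] F [-0.6 -0.1 -0.5] M [-0.05  0.36 -0.01] q7 [ 0.78  0.19 -0.53  1.98 -0.08  0.68  0.2 ]
```

```bash
python3 -m handwheel '[{"travel":[0.0017,0.0003,-0.0047],"delta_rot":[0,0,0],"grip":0},{"travel":[0.0017,0.0003,-0.0047],"delta_rot":[0,0,0],"grip":0},{"travel":[0.0017,0.0003,-0.0047],"delta_rot":[0,0,0],"grip":0},{"travel":[0.0017,0.0003,-0.0047],"delta_rot":[0,0,0],"grip":0},{"travel":[0.0017,0.0003,-0.0047],"delta_rot":[0,0,0],"grip":0},{"travel":[0,0,0],"delta_rot":[0,0,0],"grip":0}]' >/dev/null
python3 st.py
```

```text
target [ 0.5643 -0.1576  0.1013] d [0.0004 0.0014 0.0008] share [0.0022 0.0071 0.004 ] rv [0.0018 0.0002 0.0019] share [0.0023 0.0002 0.0025] z [-0.3372 -0.0572  0.9397]
TCP in lock mm [-0.57 -0.18 12.47] ang 1.279 tilt [0.    0.002] F [-12.4   9.3  45.5] M [2.05 3.4  0.01] q7 [ 0.78  0.19 -0.53  1.98 -0.07  0.68  0.2 ]
```

Seated: it stops firmly at the expected depth. I'll ease the press and side load.

```bash
python3 -m handwheel '[{"travel":[-0.0059,0.001,0.0081],"delta_rot":[0,0,0],"grip":0},{"travel":[0,0,0],"delta_rot":[0,0,0],"grip":0}]' >/dev/null
python3 st.py
python3 -m handwheel '[{"travel":[0,0,0],"delta_rot":[0.0215,0.0037,-0.06],"grip":0},{"travel":[0,0,0],"delta_rot":[0.0215,0.0037,-0.06],"grip":0},{"travel":[0,0,0],"delta_rot":[0.0215,0.0037,-0.06],"grip":0},{"travel":[0,0,0],"delta_rot":[0.0215,0.0037,-0.06],"grip":0},{"travel":[0,0,0],"delta_rot":[0,0,0],"grip":0}]' >/dev/null
python3 st.py
```

```text
target [ 0.5643 -0.1576  0.1013] d [0.0009 0.0012 0.0004] share [0.0047 0.0062 0.002 ] rv [0.0015 0.002  0.0022] share [0.0019 0.0026 0.0028] z [-0.3372 -0.0572  0.9397]
TCP in lock mm [-0.86  0.08 13.01] ang 1.279 tilt [-0.002  0.002] F [-4.   2.7 15.4] M [0.51 1.12 0.06] q7 [ 0.78  0.19 -0.53  1.98 -0.08  0.68  0.2 ]
target [ 0.5643 -0.1576  0.1013] d [0.0007 0.0013 0.0003] share [0.0034 0.0067 0.0016] rv [-0.0666 -0.0094  0.1923] share [-0.0848 -0.012   0.2449] z [-0.3372 -0.0572  0.9397]
TCP in lock mm [-0.61 -0.07 13.01] ang 1.076 tilt [-0.002  0.003] F [-1.9  1.5 15. ] M [0.32 0.96 0.09] q7 [ 0.76  0.19 -0.51  1.98 -0.08  0.68  0.  ]
```

```bash
python3 -m handwheel '[{"travel":[0,0,0],"delta_rot":[0.043,0.0073,-0.12],"grip":0},{"travel":[0,0,0],"delta_rot":[0.043,0.0073,-0.12],"grip":0},{"travel":[0,0,0],"delta_rot":[0.043,0.0073,-0.12],"grip":0},{"travel":[0,0,0],"delta_rot":[0.043,0.0073,-0.12],"grip":0},{"travel":[0,0,0],"delta_rot":[0,0,0],"grip":0}]' >/dev/null
python3 st.py
```

```text
target [ 0.5643 -0.1576  0.1013] d [0.0008 0.0013 0.0003] share [0.0038 0.0064 0.0017] rv [-0.2026 -0.0326  0.571 ] share [-0.2579 -0.0416  0.727 ] z [-0.3372 -0.0572  0.9397]
TCP in lock mm [-6.700e-01  1.000e-02  1.302e+01] ang 0.673 tilt [-0.001  0.003] F [-3.6  1.4 15.4] M [0.39 1.08 0.01] q7 [ 0.71  0.18 -0.45  1.98 -0.1   0.68 -0.39]
```

```bash
python3 -m handwheel '[{"travel":[0,0,0],"delta_rot":[0.043,0.0073,-0.12],"grip":0},{"travel":[0,0,0],"delta_rot":[0.043,0.0073,-0.12],"grip":0},{"travel":[0,0,0],"delta_rot":[0.043,0.0073,-0.12],"grip":0},{"travel":[0,0,0],"delta_rot":[0.043,0.0073,-0.12],"grip":0},{"travel":[0,0,0],"delta_rot":[0.0215,0.0037,-0.06],"grip":0},{"travel":[0,0,0],"delta_rot":[0.0215,0.0037,-0.06],"grip":0},{"travel":[0,0,0],"delta_rot":[0,0,0],"grip":0}]' >/dev/null
python3 st.py
```

```text
target [ 0.5643 -0.1576  0.1013] d [0.0008 0.0013 0.0004] share [0.004  0.0064 0.0018] rv [-0.3711 -0.0615  1.0404] share [-0.4725 -0.0783  1.3246] z [-0.3372 -0.0572  0.9397]
TCP in lock mm [-0.72  0.03 13.01] ang 0.174 tilt [0.    0.003] F [-2.6  1.6 14.3] M [0.45 1.12 0.09] q7 [ 0.65  0.18 -0.39  1.98 -0.12  0.68 -0.87]
```

```bash
python3 -m handwheel '[{"travel":[0,0,0],"delta_rot":[0.0129,0.0022,-0.0359],"grip":0},{"travel":[0,0,0],"delta_rot":[0.0129,0.0022,-0.0359],"grip":0},{"travel":[0,0,0],"delta_rot":[0.0129,0.0022,-0.0359],"grip":0},{"travel":[0,0,0],"delta_rot":[0.0129,0.0022,-0.0359],"grip":0},{"travel":[0,0,0],"delta_rot":[0,0,0],"grip":0}]' >/dev/null
python3 st.py
python3 -m handwheel '[{"travel":[0,0,0],"delta_rot":[0.0129,0.0022,-0.0359],"grip":0},{"travel":[0,0,0],"delta_rot":[0.0129,0.0022,-0.0359],"grip":0},{"travel":[0,0,0],"delta_rot":[0,0,0],"grip":0}]' >/dev/null
python3 st.py
```

```text
target [ 0.5643 -0.1576  0.1013] d [0.0008 0.0013 0.0004] share [0.004  0.0064 0.0018] rv [-0.4114 -0.0685  1.1525] share [-0.5239 -0.0872  1.4674] z [-0.3372 -0.0572  0.9397]
TCP in lock mm [-0.72  0.02 13.01] ang 0.054 tilt [0.    0.002] F [-2.9  0.7 14.4] M [0.49 1.08 0.05] q7 [ 0.63  0.18 -0.37  1.98 -0.13  0.68 -0.99]
target [ 0.5643 -0.1576  0.1013] d [0.0008 0.0013 0.0004] share [0.0039 0.0063 0.0018] rv [-0.4318 -0.072   1.2088] share [-0.5498 -0.0916  1.5391] z [-0.3372 -0.0572  0.9397]
TCP in lock mm [-0.7   0.03 13.01] ang -0.006 tilt [0.    0.002] F [-2.7  1.8 15.1] M [0.47 1.09 0.06] q7 [ 0.63  0.17 -0.37  1.98 -0.13  0.68 -1.04]
```

```bash
python3 -m handwheel '[{"travel":[0,0,0],"delta_rot":[0.0129,0.0022,-0.0359],"grip":0},{"travel":[0,0,0],"delta_rot":[0,0,0],"grip":0}]' >/dev/null
python3 st.py|tail -1
python3 -m handwheel '[{"travel":[0,0,0],"delta_rot":[0.0129,0.0022,-0.0359],"grip":0},{"travel":[0,0,0],"delta_rot":[0,0,0],"grip":0}]' >/dev/null
python3 st.py|tail -1
python3 -m handwheel '[{"travel":[0,0,0],"delta_rot":[0.0129,0.0022,-0.0359],"grip":0},{"travel":[0,0,0],"delta_rot":[0,0,0],"grip":0}]' >/dev/null
python3 st.py|tail -1
```

```text
TCP in lock mm [-0.72  0.05 12.98] ang -0.036 tilt [0.    0.002] F [-2.9  1.3 14.8] M [0.49 1.04 0.03] q7 [ 0.62  0.17 -0.36  1.98 -0.13  0.68 -1.07]
TCP in lock mm [-0.72  0.05 12.99] ang -0.066 tilt [0.    0.002] F [-2.2  1.9 15. ] M [0.43 1.1  0.04] q7 [ 0.62  0.17 -0.36  1.98 -0.13  0.68 -1.1 ]
TCP in lock mm [-0.72  0.04 13.01] ang -0.096 tilt [0.    0.002] F [-3.4  1.7 13.9] M [ 0.48  1.09 -0.  ] q7 [ 0.62  0.17 -0.36  1.98 -0.14  0.68 -1.13]
```

```bash
python3 -m handwheel '[{"travel":[0,0,0],"delta_rot":[0.0129,0.0022,-0.0359],"grip":0},{"travel":[0,0,0],"delta_rot":[0,0,0],"grip":0}]' >/dev/null
for i in 1 2 3; do python3 st.py|tail -1; done
python3 -m handwheel '[{"travel":[0,0,0],"delta_rot":[0.0129,0.0022,-0.0359],"grip":0},{"travel":[0,0,0],"delta_rot":[0,0,0],"grip":0}]' >/dev/null
python3 st.py|tail -1
```

```text
TCP in lock mm [-0.68  0.   13.01] ang -0.126 tilt [0.    0.002] F [-2.5  1.8 14.6] M [0.49 1.12 0.1 ] q7 [ 0.61  0.17 -0.35  1.98 -0.14  0.68 -1.16]
TCP in lock mm [-0.68  0.   13.01] ang -0.126 tilt [0.    0.002] F [-2.5  1.8 14.6] M [0.49 1.12 0.1 ] q7 [ 0.61  0.17 -0.35  1.98 -0.14  0.68 -1.16]
TCP in lock mm [-0.68  0.   13.01] ang -0.126 tilt [0.    0.002] F [-2.5  1.8 14.6] M [0.49 1.12 0.1 ] q7 [ 0.61  0.17 -0.35  1.98 -0.14  0.68 -1.16]
TCP in lock mm [-0.69  0.1  12.99] ang -0.155 tilt [0.    0.002] F [-2.5  1.2 14.8] M [0.49 1.07 0.11] q7 [ 0.61  0.17 -0.35  1.98 -0.14  0.68 -1.19]
```

```bash
for i in 1 2 3; do python3 -m handwheel '[{"travel":[0,0,0],"delta_rot":[0,0,0],"grip":0}]' | grep width; python3 st.py|tail -1 | grep -o 'ang.*q7'; done
python3 -m handwheel '[{"travel":[0,0,0],"delta_rot":[0.0086,0.0015,-0.0239],"grip":0},{"travel":[0,0,0],"delta_rot":[0,0,0],"grip":0}]' |grep width
python3 st.py|tail -1
python3 - <<'E'
from h import *
snap('wrist','w5')
E
```

```text
grip_width: 0.086
ang -0.154 tilt [0.    0.002] F [-2.7  1.7 15.3] M [0.53 1.05 0.15] q7
grip_width: 0.092
ang -0.154 tilt [0.    0.002] F [-3.2  0.8 13.7] M [0.51 1.06 0.11] q7
grip_width: 0.084
ang -0.154 tilt [0.    0.002] F [-3.   2.1 14.5] M [0.46 1.09 0.09] q7
grip_width: 0.085
TCP in lock mm [-0.66  0.12 12.99] ang -0.175 tilt [0.    0.002] F [-1.9  1.3 14. ] M [0.52 1.06 0.21] q7 [ 0.61  0.17 -0.35  1.98 -0.14  0.68 -1.21]
```

The moment climbs to 0.2 N m, which is more than the stiff turning, so it's at the stop. I'll confirm with one tiny step, then ease back through the slot's play (about 0.12 rad) to square the bow.

```bash
python3 -m handwheel '[{"travel":[0,0,0],"delta_rot":[0.0052,0.0009,-0.0144],"grip":0},{"travel":[0,0,0],"delta_rot":[0,0,0],"grip":0}]' >/dev/null
python3 st.py|tail -1
python3 -m handwheel '[{"travel":[0,0,0],"delta_rot":[0,0,0],"grip":0}]' >/dev/null
python3 st.py|tail -1
```

```text
TCP in lock mm [-0.67  0.09 13.01] ang -0.187 tilt [0.001 0.002] F [-2.   1.5 14.7] M [0.49 1.09 0.28] q7 [ 0.61  0.17 -0.34  1.98 -0.14  0.68 -1.22]
TCP in lock mm [-0.69  0.09 13.01] ang -0.186 tilt [0.001 0.002] F [-2.8  2.2 14.6] M [0.48 1.06 0.31] q7 [ 0.61  0.17 -0.34  1.98 -0.14  0.68 -1.22]
```

```bash
python3 -m handwheel '[{"travel":[-0.0008,-0.0001,0.0024],"delta_rot":[-0.0129,-0.0022,0.0359],"grip":0},{"travel":[0,0,0],"delta_rot":[-0.0129,-0.0022,0.0359],"grip":0},{"travel":[0,0,0],"delta_rot":[0,0,0],"grip":0}]' >/dev/null
python3 st.py|tail -1
python3 -m handwheel '[{"travel":[0,0,0],"delta_rot":[-0.0129,-0.0022,0.0359],"grip":0},{"travel":[0,0,0],"delta_rot":[-0.0129,-0.0022,0.0359],"grip":0},{"travel":[0,0,0],"delta_rot":[0,0,0],"grip":0}]' >/dev/null
python3 st.py|tail -1
```

```text
TCP in lock mm [-0.74  0.12 13.1 ] ang -0.125 tilt [0.    0.002] F [-0.7 -0.1  8.5] M [ 0.24  0.6  -0.05] q7 [ 0.61  0.17 -0.35  1.98 -0.14  0.68 -1.16]
TCP in lock mm [-0.67  0.05 13.09] ang -0.065 tilt [0.    0.002] F [-1.3  1.6  9.2] M [ 0.13  0.5  -0.08] q7 [ 0.62  0.17 -0.36  1.98 -0.13  0.68 -1.1 ]
```

```bash
python3 -m handwheel '[{"travel":[0,0,0],"delta_rot":[0,0,0],"grip":0.35},{"travel":[0,0,0],"delta_rot":[0,0,0],"grip":0.35},{"travel":[0,0,0],"delta_rot":[0,0,0],"grip":0.35},{"travel":[0,0,0],"delta_rot":[0,0,0],"grip":0.35}]'; python3 st.py|tail -1
python3 -m handwheel '[{"travel":[-0.034,-0.0057,0.094],"delta_rot":[0,0,0],"grip":0.35},{"travel":[-0.067,-0.0114,0.188],"delta_rot":[0,0,0],"grip":0.35},{"travel":[-0.067,-0.0114,0.188],"delta_rot":[0,0,0],"grip":0.35},{"travel":[-0.067,-0.0114,0.188],"delta_rot":[0,0,0],"grip":0.35},{"travel":[-0.2,0,0.1],"delta_rot":[0,0,0],"grip":0.35},{"travel":[-0.2,0,0.1],"delta_rot":[0,0,0],"grip":0.35},{"travel":[0,0,0],"delta_rot":[0,0,0],"grip":0.35}]'
cat > bow.py <<'E'
from h import *
import sys
L=np.array([.568,-.158,.089])
for n,f in(('top','t'+sys.argv[1]),('wrist','w'+sys.argv[1])):
    c=snap(n,f)
    g=rect(c,L,.168,.042,.03,300).astype(int).sum(2); s=np.linspace(.03,-.03,300)
    X,Y=np.meshgrid(s,s,indexing='ij')
    k,lab,st,ce=cv2.connectedComponentsWithStats(np.uint8(g<150))
    for i in range(1,k):
        if st[i,4]<300: continue
        m=lab==i;(cx,cy),(w,h),a=cv2.minAreaRect(np.argwhere(m)[:,::-1].astype(np.float32))
        x,y=X[m],Y[m];C=np.cov(x,y);e,v=np.linalg.eigh(C)
        print(n,'centre mm',(x.mean()*1e3).round(1),(y.mean()*1e3).round(1),'rect mm',round(w*.2,1),round(h*.2,1),'ang',np.round((np.arctan2(v[1,1],v[0,1])+np.pi/2)%np.pi-np.pi/2,3))
E
python3 bow.py 6
```

```text
time_s: 20.4
tool_pos: [0.5628, -0.1583, 0.0999]
eef_rot: [0.984, 0.05, 0.172, -0.02]
force: [0.4, 0.2, -0.6]
grip_width: 0.323
gripper_force: 0.0
TCP in lock mm [-1.68  0.64 12.26] ang -0.067 tilt [0.002 0.001] F [ 0.2  0.1 -0.7] M [ 0.05  0.45 -0.02] q7 [ 0.62  0.18 -0.36  1.99 -0.13  0.68 -1.1 ]
time_s: 21.1
tool_pos: [0.4338, -0.1677, 0.2751]
eef_rot: [0.983, 0.049, 0.174, -0.018]
force: [0.5, 0.4, 0.0]
grip_width: 0.351
gripper_force: 0.0
top centre mm 6.0 5.7 rect mm 14.8 38.5 ang 0.099
wrist centre mm 1.1 -0.5 rect mm 7.1 30.3 ang -0.06
wrist centre mm -26.5 0.4 rect mm 7.2 2.0 ang 0.044
```

The wrist measurement puts the bow centred on the lock and about 0.06 rad off the line of the marks, which is within the slot's play. The key seated at the expected depth, the stop was felt, and the robot is clear. I'll hand it in.

```bash
python3 -c "
from plant import job; print(job.finish_job())"
```

```text
the job is handed in; nothing more can be done
None
```

I pushed the rectangular-bow key fully home, turned it clockwise to the felt stop and eased it back within the slot's play; it was left fully in, with the bow within about 0.06 rad of the marks, and the job was handed in at about 21 s.

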